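Stack the supply tote the right way round

ROBOT

A 6-joint arm with a two-finger parallel gripper is mounted at the origin on the work surface. World frame = base frame: x ahead of the robot, y to its left, z up, the work surface at z = 0. Lengths are in m, angles in rad, forces in N, time in s.
With the tool pointing down it reaches from about 0.25 to 0.775 m from the base axis. Payload 4 kg.
Tool frame: the origin (TCP) lies at the very end of the fingers, on their centre line; the grasp point (between the pads) lies 19 mm behind it (robot.tcp_to_grasp is the distance from the TCP to the grasp point, in m); z points along the fingers, y is the line along which they close (so a half turn about z gives the same grasp; the last joint's range is limited). The gripper opens to 94 mm and grips with 3 to 60 N. Pads are 16 mm wide; open, the fingers measure 119 mm over their backs; the gripper's body (75 mm by 177 mm) begins 78 mm behind the grasp point.
Start: joints at [1.222, 0.087, 1.371, -0, 1.684, -0.103], TCP at [0.134, 0.533, 0.206] pointing down, gripper open.
Joint ranges: [-3.1, 3.1], [-0.76, 2.03], [0.27, 2.55], [-1.08, 4.22], [0.17, 2.65], [-2.57, 2.57]. Speed limits (rad/s): [2.79, 2.79, 3.14, 3.14, 3.14, 3.14].

INTERFACE

Orientations are given as [roll, pitch, yaw] about the fixed x, y, z axes, in that order (R = Rz(yaw) Ry(pitch) Rx(roll)).
In Python, from bench import robot gives the robot as it stands.
- The arm moves only by the tool nudge_tcp, called after "Call:" as name(argument=value, ...), one argument or row to a line, values as JSON. Schema: {"type":"object","properties":{"deltas":{"type":"array","items":{"type":"array","items":{"type":"array","items":{"type":"number"},"minItems":5,"maxItems":5},"minItems":1,"maxItems":20},"minItems":1,"maxItems":1},"only":{"type":"string"},"quiet":{"type":"boolean"},"lines":{"type":"string"}},"required":["deltas"],"additionalProperties":false}. deltas is a list that holds a single list of rows (three levels of brackets), with 1 to 20 rows, each of 5 numbers: the finger opening in m, then dx, dy, dz in a scale on which 1.0 is 25 cm, then a turn about the tool's z in parts of the range, where 1.0 means pi rad; each row shifts and turns the commanded pose from where the row before left it, along the tool's axes as they then stand; what a row does not reach is not made up. A row lasts 1/12 s, in which the tool goes at most 0.0417 m and 0.125 rad, less where a joint would pass 70% of its speed; a pose out of reach is approached as far as the arm can. The fingers move at their own pace and stop on an object; the grip force is fixed at half the most. Time passes only in rows, so rows that do not move let the fingers close. The tool returns the time, the measured TCP pose, the force, the opening and the grip force at its end. only (a regular expression) keeps the lines of the reply that match it, lines (a string "A,B") keeps lines A to B, and quiet returns only ok. Input that does not fit is refused with a message, and nothing moves.
- robot.get_obs(): the state, without advancing time (a new reading comes with each control period).
- robot.snapshot(name): name is "scene" or "top" or "wrist"; returns a dict with "color" (420x560x3 uint8, blue, green, red), "fx", "fy", "cx", "cy" (pixels), "extrinsics" (4x4, takes a point from world to camera coordinates). Camera axes: x right, y down, z forward; pixel columns grow to the right and rows downward; lengths in m; the calibration is good to about 2 mm. A picture is of the moment at which its call begins. There is no depth.
- robot.close_job(): hands the job in; it is judged then, once.
The state is a dict: "time": time; "joint_positions": joint angles; "qvel": joint speeds; "joint_torque": joint torques, N m; "tool_pos": TCP position; "ee_rot": TCP orientation; "wrist_force": force on the tool from outside, world axes, zero at the start; "wrist_torque": the same for the moment, N m; "width": finger opening in m; "finger_force": force on a finger pad.
Only numpy, scipy, OpenCV 4.12 (cv2) and the standard library are available. Lean on these libraries where they do the work, as an engineer would, in place of code of your own. Each camera call takes 0.05 s, during which the arm holds its last target. There are 200 camera calls.

TASK

Put the empty blue supply tote on top of the grey tote that holds the note pads, turned end for end so that its yellow end lies over the grey tote's plain end: its feet must then stand level on the grey rim instead of dropping through the notches and nesting onto the pads. Set it down gently and let go, leave the grey tote where it stands, and do not disturb the red tote with the pens.

Things in the scene. Friction and masses are not known exactly. Their poses are not given: they have to be found in the camera images.
- blue_tote: Empty blue plastic stack-nest tote, 172 x 120 x 84 mm high, 0.2 kg; origin under its centre, x along its length to the yellow end, z up. Rim: upright band 8 mm thick, 34 mm deep (outer faces x = +-86, y = +-60); below it walls lean in to a 132 x 80 base. Pinch the rim on a long side at x = +17 (44 mm free of notches); inside is a step at z = 50, keep fingertips above it.
- grey_tote: Grey tote holding note pads (36 mm high), 0.85 kg, loose; same shape and axes, yellow +x end. A tote set on it the same way round drops its feet through the notches and nests, underside 38 mm above this one's. Turned half a turn about the vertical, centre over centre, its feet stand on the rim and its underside is 78 mm above this one's; about 12 mm play each way.
- red_tote: Red tote with four marker pens, 0.45 kg, same shape and axes; to be left alone. All three totes have, on both long sides, two 22 mm wide notches in the rim, centred at x = +50 and -16 mm, and at the same x two feet 14 mm wide, sticking out to y = +-66 mm near the base, undersides at z = 6 mm.
- blue_yellow_end (a point): Point on the blue tote: middle of the top of the rim at its yellow end, at x = 82, y = 0, z = 84 mm in the tote's frame.

How it is judged:
At the end, for the whole second after the job is handed in: The blue tote rests level (within 4 degrees) on the grey tote's rim, its underside 72 to 84 mm above the grey one's, centred within 15 mm each way and square within 11 degrees, its yellow end over the grey tote's plain end; the grey tote stands flat on the desk; all is at rest and released (x of blue_tote in the frame of grey_tote between -0.015 and 0.015 m and y of blue_tote in the frame of grey_tote between -0.015 and 0.015 m and z of blue_tote in the frame of grey_tote between 0.072 and 0.084 m and x of blue_yellow_end in the frame of grey_tote below -0.06 m and angle between the x axis of blue_tote and the x axis of grey_tote, either way round below 0.2 rad and angle between blue_tote's own z axis and vertical below 0.07 rad and angle between grey_tote's own z axis and vertical below 0.05 rad and height (world z) of grey_tote below 0.006 m and linear speed of blue_tote below 0.02 m/s and angular speed of blue_tote below 0.1 rad/s and contact force between blue_tote and grey_tote above 0.5 N); the robot touches nothing.
It fails at once if the grey tote was shifted by more than 40 mm (distance of grey_tote from where it was at the start of the episode above 0.04 m).
It fails at once if the red tote was shifted by more than 20 mm (distance of red_tote from where it was at the start of the episode above 0.02 m).
It fails at once if the blue tote was dropped (let go and falling faster than 0.5 m/s, as from more than 13 mm) (contact force between the fingers and blue_tote below 0.05 N and linear speed of blue_tote above 0.5 m/s).
It fails at once if the blue tote was rammed onto the grey one (over 60 N) (contact force between blue_tote and grey_tote above 60 N).
It also fails if it takes over 38 s, if anything falls off the work surface, if the arm or the gripper's body presses on something with over 40 N, if the wrist force passes 120 N, or if a joint passes its speed limit or range.

## Working session

There is one attempt and no reset: what is moved stays moved. The work goes in short steps, Python scripts to look and compute and a tool call to move; the robot and the scene stay as the last step left them, time stands still between calls to the robot, and variables do not carry over. Pictures are saved under pics/ and viewed, at most 10 in all, crops included, and the job is handed in when it is done.

```bash
ls; mkdir -p pics; python3 - <<'E'
from bench import robot
import cv2,json,numpy as np
o=robot.get_obs(); print(o['tool_pos'],o['ee_rot'],o['width'],o['time'])
for n in("scene","top"):
    s=robot.snapshot(n); cv2.imwrite(f"pics/{n}0.png",s['color'])
    print(n,s['fx'],s['cx'],s['cy'],np.round(s['extrinsics'],3).tolist())
    np.savez(f"pics/{n}0.npz",**{k:s[k] for k in s})
E
```

```text
bench.py
pics
[0.13366283 0.53295558 0.20430407] [-3.13942375e+00 -2.12838204e-04  2.89579413e+00] 0.0939262111385007 0.0
scene 490.84758776401816 280.5121935831052 218.17244558713165 [[0.756, 0.654, 0.008, -0.391], [0.536, -0.612, -0.582, -0.251], [-0.376, 0.444, -0.813, 1.439], [0.0, 0.0, 0.0, 1.0]]
top 403.8762194206593 284.27697739999854 210.7314156068239 [[0.02, -1.0, -0.01, 0.003], [-0.998, -0.019, -0.064, 0.556], [0.064, 0.012, -0.998, 0.927], [0.0, 0.0, 0.0, 1.0]]
```

View pics/scene0.png

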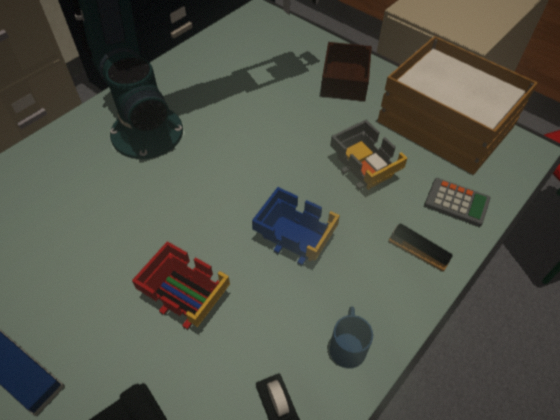

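View pics/top0.png

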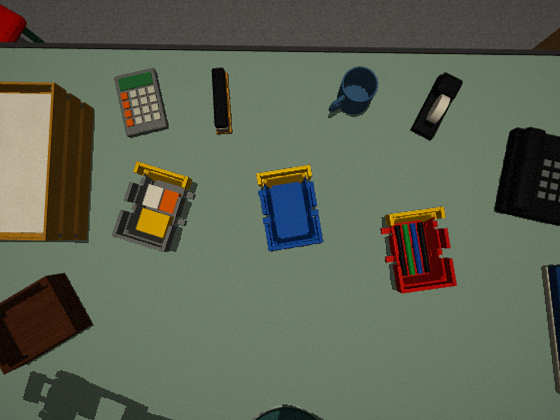

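The scene view shows the blue tote at about (295,225), the grey one with pads at (368,152) and the red one at (182,285). In the top view they are at (290,208), (153,207) and (420,250). All the yellow ends face away from the robot (+x). Next I'll enlarge the two totes to pick out corners.

```bash
python3 - <<'E'
import cv2,numpy as np
T=cv2.imread('pics/top0.png');S=cv2.imread('pics/scene0.png')
def c(I,u,v,g=1.6):
    a=cv2.resize(I[v:v+100,u:u+133],(400,300),interpolation=cv2.INTER_CUBIC)
    return cv2.convertScaleAbs(a,alpha=g)
im=np.vstack([np.hstack([c(T,225,158),c(T,90,155)]),np.hstack([c(S,230,175),c(S,300,105)])])
cv2.imwrite('pics/crop.png',im)
E
```

```text
(no output)
```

View pics/crop.png

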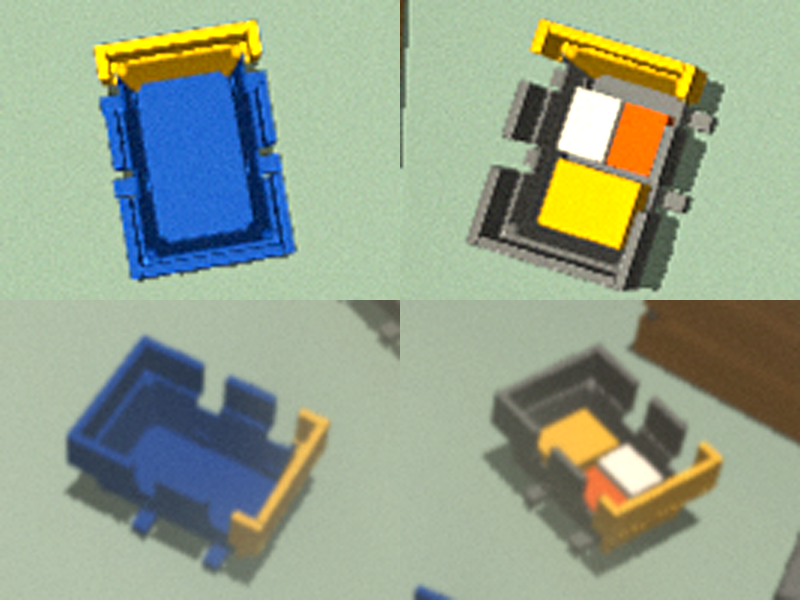

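The crop shows the outer rim corners clearly in both views. I'll fit x, y, z and yaw for each tote.

```bash
cat > h.py <<'E'
import cv2,numpy as np
from scipy.optimize import least_squares
V={n:np.load(f'pics/{n}0.npz') for n in('top','scene')}
def proj(s,P):
    q=np.c_[P,np.ones(len(P))]@s['extrinsics'][:3].T
    return q[:,:2]/q[:,2:]*[s['fx'],s['fy']]+[s['cx'],s['cy']]
C=np.array([[86,60,0],[86,-60,0],[-86,-60,0],[-86,60,0]])/1000
def world(p,L): # p=x,y,z,yaw
    c,s=np.cos(p[3]),np.sin(p[3]);return L@np.array([[c,s,0],[-s,c,0],[0,0,1]])+p[:3]
E
python3 - <<'E'
from h import *
pk={'blue':{'top':((225,158),[(96,47),(257,21),(296,252),(131,278)]),'scene':((230,175),[(328,118),(232,215),(68,135),(146,37)])},
'grey':{'top':((90,155),[(138,20),(303,68),(228,290),(68,242)]),'scene':((300,105),[(320,152),(200,197),(94,90),(200,45)])}}
im={n:cv2.imread(f'pics/{n}0.png') for n in V}; tiles=[]
for k,d in pk.items():
    uv={n:np.array(o)+np.array(p)/[400/133,3] for n,(o,p) in d.items()}
    f=lambda p:np.concatenate([(proj(V[n],world(p,C))-uv[n]).ravel() for n in uv])
    r=least_squares(f,[.5,.1 if k=='grey' else 0,.08,0],loss='soft_l1');print(k,r.x.round(4));print(f(r.x).reshape(-1,2).round(1).tolist())
E
```

```text
blue [0.5591 0.0023 0.0842 0.1752]
[[-0.6, -0.7], [0.0, -0.5], [-0.3, 0.4], [-0.3, 0.3], [-0.4, 0.8], [7.4, 5.3], [-2.2, -0.2], [-1.9, -1.3]]
grey [ 0.5555  0.3026  0.0894 -0.2845]
[[1.9, -1.0], [-1.0, -0.7], [-1.1, 0.9], [-0.4, 0.2], [-0.4, 1.5], [3.2, 5.5], [-2.0, -0.2], [-2.1, -1.9]]
```

```bash
python3 - <<'E'
from h import *
pk={'blue':{'top':((225,158),[(96,47),(257,21),(296,252),(131,278)]),'scene':((230,175),[(328,118),None,(68,135),(146,37)])},
'grey':{'top':((90,155),[(138,20),(303,68),(228,290),(68,242)]),'scene':((300,105),[(320,152),None,(94,90),(200,45)])}}
N=[]
for y in(60,-60):
    for x in(50,-16):
        for s in(-11,11): N.append([x+s,y,0])
N=np.array(N)/1000; M=np.vstack([C,N]); G=np.array([[17,56,0],[17,-56,0]])/1000
tiles=[]
for k,d in pk.items():
    W={n:[i for i,p in enumerate(v[1]) if p] for n,v in d.items()}
    uv={n:np.array(o)+np.array([x for x in p if x])/[400/133,3] for n,(o,p) in d.items()}
    f=lambda p:np.concatenate([(proj(V[n],world(p,C))[W[n]]-uv[n]).ravel() for n in uv])
    r=least_squares(f,[.5,.1,.08,0]);print(k,r.x.round(4));print(f(r.x).reshape(-1,2).round(1).tolist(),'grasp pts',world(r.x,G).round(4).tolist())
    for n,(o,p) in d.items():
        a=cv2.convertScaleAbs(cv2.resize(cv2.imread(f'pics/{n}0.png')[o[1]:o[1]+100,o[0]:o[0]+133],(400,300),interpolation=cv2.INTER_CUBIC),alpha=1.6)
        q=(proj(V[n],world(r.x,M))-o+.5)*[400/133,3]
        cv2.polylines(a,[q[:4].round().astype(int)],True,(255,255,255),1)
        for u in q[4:]: cv2.circle(a,tuple(int(t) for t in u),3,(255,0,255),1)
        tiles.append(a)
cv2.imwrite('pics/fit.png',np.vstack([np.hstack(tiles[:2]),np.hstack(tiles[2:])]))
E
```

```text
blue [0.56   0.0029 0.0824 0.1763]
[[-0.9, -0.9], [-0.4, -0.8], [-0.6, -0.1], [-0.5, -0.1], [-0.0, 1.2], [-1.8, 0.3], [-1.5, -0.8]] grasp pts [[0.5669, 0.061, 0.0824], [0.5866, -0.0492, 0.0824]]
grey [ 0.5563  0.3044  0.0865 -0.2781]
[[1.3, -1.0], [-1.7, -1.2], [-1.2, 0.4], [-0.4, 0.0], [0.1, 1.8], [-1.6, 0.5], [-1.9, -1.3]] grasp pts [[0.5881, 0.3536, 0.0865], [0.5573, 0.2459, 0.0865]]
```

View pics/fit.png

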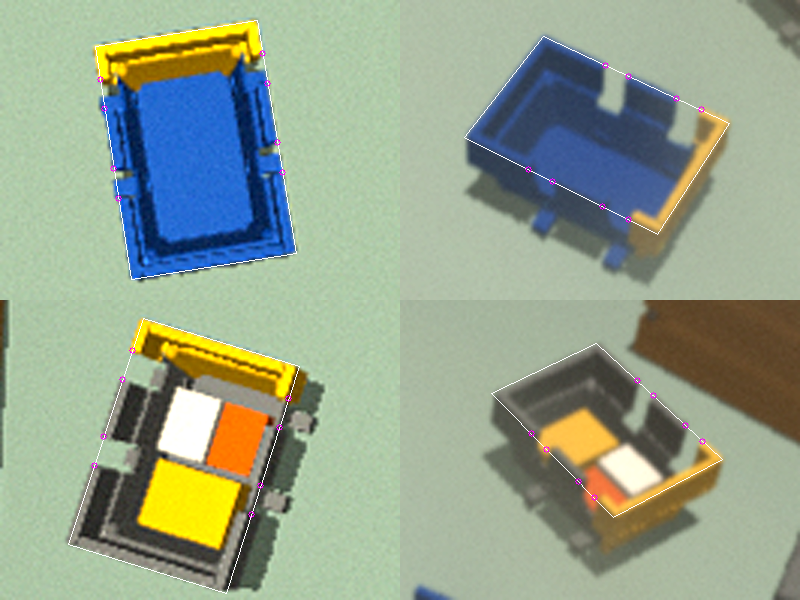

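The fit lies on the rims and notches to within 1–2 px, and both rim heights come out near 84 mm. Blue is at (0.560, 0.003) with yaw 0.176, and grey is at (0.556, 0.304) with yaw -0.278. I'll pinch blue's +y rim at (0.567, 0.061) with tool yaw 0.176, which leaves the last joint room to turn.

The rows are not in the units I measure in: shifts go in shares of 25 cm and turns go in shares of pi rad. I convert before sending: -0.0267 m / 0.25 = -0.1068, -0.0176 m / 0.25 = -0.0704.

Call:
nudge_tcp(
  deltas=[
    [[0.05, -0.1068, -0.0704, -0.04, 0], [0.05, -0.1068, -0.0704, -0.04, 0], [0.05, -0.1068, -0.0704, -0.04, 0], [0.05, -0.1068, -0.0704, 0, 0], [0.05, -0.1068, -0.0704, 0, 0], [0.05, -0.1068, -0.0704, 0, 0], [0.05, -0.1068, -0.0704, 0, 0], [0.05, -0.1068, -0.0704, 0, 0], [0.05, -0.1068, -0.0704, 0, 0], [0.05, -0.1068, -0.0704, 0, 0], [0.05, -0.1068, -0.0704, 0, 0], [0.05, -0.1068, -0.0704, 0, 0], [0.05, -0.1068, -0.0704, 0, 0], [0.05, -0.1068, -0.0704, 0, 0], [0.05, -0.1068, -0.0704, 0, 0], [0.05, -0.1068, -0.0704, 0, 0], [0.05, -0.1068, -0.0704, 0, 0], [0.05, -0.1068, -0.0704, 0, 0], [0.05, -0.1068, -0.0704, 0, 0], [0.05, -0.1068, -0.0704, 0, 0]],
  ],
)

```text
time: 1.77
tool_pos: [0.5667, 0.0607, 0.2348]
ee_rot: [-3.141, -0.001, 2.896]
wrist_force: [1.0, 0.5, -0.4]
width: 0.0501
finger_force: 0.0
```

Call:
nudge_tcp(
  deltas=[
    [[0.05, 0, 0, 0, 0.0382], [0.05, 0, 0, 0, 0.0382], [0.05, 0, 0, 0, 0.0382], [0.05, 0, 0, 0, 0.0382], [0.05, 0, 0, 0, 0.0382], [0.05, 0, 0, 0, 0.0382], [0.05, 0, 0, 0, 0.0382], [0.05, 0, 0, 0, 0.0382], [0.05, 0, 0, 0, 0.0382], [0.05, 0, 0, 0, 0.0382], [0.05, 0, 0, 0, 0.0382], [0.05, 0, 0, 0, 0.0382], [0.05, 0, 0, 0, 0.0382], [0.05, 0, 0, 0, 0.0382], [0.05, 0, 0, 0, 0.0382], [0.05, 0, 0, 0, 0.0382], [0.05, 0, 0, 0, 0.0382], [0.05, 0, 0, 0, 0.0382], [0.05, 0, 0, 0, 0.0382], [0.05, 0, 0, 0, 0.0382]],
  ],
)

```text
time: 3.43
tool_pos: [0.5658, 0.0621, 0.2347]
ee_rot: [-3.141, 0.001, 0.49]
wrist_force: [0.0, -0.3, -0.9]
width: 0.0501
finger_force: 0.0
```

Converted, 0.03 m / 0.25 = 0.12, 0.105 rad / 3.1416 = 0.0334.

Call:
nudge_tcp(
  deltas=[
    [[0.05, 0, 0, 0, 0.0334], [0.05, 0, 0, 0, 0.0334], [0.05, 0, 0, 0, 0.0331], [0.05, 0, 0, 0.12, 0], [0.05, 0, 0, 0.12, 0], [0.05, 0, 0, 0, 0]],
  ],
)

```text
time: 3.93
tool_pos: [0.5619, 0.0621, 0.1677]
ee_rot: [-3.139, 0.014, 0.182]
wrist_force: [-0.2, -0.3, -1.8]
width: 0.0501
finger_force: 0.0
```

```bash
python3 - <<'E'
from bench import robot
from h import *
s=robot.snapshot('wrist');I=s['color'].copy()
np.savez('pics/w1.npz',**s)
b=[.56,.0029,.0835,.1763]
R=np.vstack([C,np.array([[28-11+22,60,0],[28-11-22,60,0],[17,56,0]])/1000]) 
q=proj(s,world(b,R))
cv2.polylines(I,[q[:4].round().astype(int)],True,(255,255,255),1)
for u in q[4:]: cv2.circle(I,tuple(int(t) for t in u),4,(255,0,255),1)
print(q.round(0).tolist())
cv2.imwrite('pics/w1.png',I)
E
```

```text
[[275.0, 131.0], [418.0, 132.0], [394.0, 309.0], [274.0, 309.0], [275.0, 186.0], [274.0, 233.0], [279.0, 210.0]]
```

View pics/w1.png

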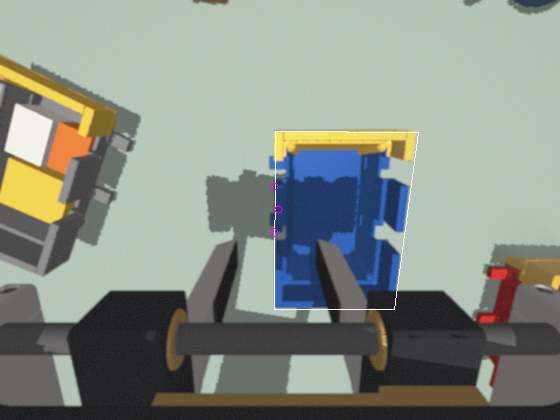

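The wrist view agrees with the fitted rim: the left rim is at column 275 and the grasp segment spans rows 186–233. The open fingers straddle it. I'll descend and then trim.

Converted, 0.03 m / 0.25 = 0.12.

Call:
nudge_tcp(
  deltas=[
    [[0.05, 0, 0, 0.12, 0], [0.05, 0, 0, 0.12, 0], [0.05, 0, 0, 0, 0], [0.05, 0, 0, 0, 0], [0.05, 0, 0, 0, 0]],
  ],
)

```text
time: 4.4
tool_pos: [0.5676, 0.0621, 0.1182]
ee_rot: [3.141, -0.004, 0.182]
wrist_force: [0.6, 0.7, -0.0]
width: 0.05
finger_force: 0.0
```

Converted, 0.02 m / 0.25 = 0.08, 0.001 m / 0.25 = 0.004, 0.005 rad / 3.1416 = 0.0016.

Call:
nudge_tcp(
  deltas=[
    [[0.05, 0, 0.004, 0.08, 0.0016], [0.05, 0, 0, 0.08, 0], [0.05, 0, 0, 0.048, 0], [0.05, 0, 0, 0.024, 0], [0.05, 0, 0, 0, 0], [0.05, 0, 0, 0, 0]],
  ],
)

```text
time: 4.9
tool_pos: [0.5671, 0.0612, 0.0587]
ee_rot: [3.141, -0.002, 0.177]
wrist_force: [0.1, -0.3, -0.4]
width: 0.0497
finger_force: 0.0
```

Call:
nudge_tcp(
  deltas=[
    [[0.0, 0, 0, 0, 0], [0.0, 0, 0, 0, 0], [0.0, 0, 0, 0, 0], [0.0, 0, 0, 0, 0], [0.0, 0, 0, 0, 0], [0.0, 0, 0, 0, 0]],
  ],
)

```text
time: 5.4
tool_pos: [0.5664, 0.0611, 0.0576]
ee_rot: [-3.142, -0.0, 0.177]
wrist_force: [-0.6, 0.2, -0.3]
width: 0.0132
finger_force: 0.0
```

Call:
nudge_tcp(
  deltas=[
    [[0.0, 0, 0, 0, 0], [0.0, 0, 0, 0, 0], [0.0, 0, 0, 0, 0], [0.0, 0, 0, 0, 0]],
  ],
)

```text
time: 5.73
tool_pos: [0.5664, 0.0612, 0.0575]
ee_rot: [-3.141, -0.0, 0.177]
wrist_force: [0.5, 0.9, 0.6]
width: 0.0082
finger_force: 30.0
```

Call:
nudge_tcp(
  deltas=[
    [[0.0, 0, 0, -0.02, 0], [0.0, 0, 0, -0.04, 0], [0.0, 0, 0, -0.06, 0], [0.0, 0, 0, -0.08, 0], [0.0, 0, 0, -0.08, 0], [0.0, 0, 0, -0.08, 0], [0.0, 0, 0, -0.08, 0], [0.0, 0, 0, -0.06, 0], [0.0, 0, 0, -0.04, 0], [0.0, 0, 0, -0.02, 0], [0.0, 0, 0, 0, 0], [0.0, 0, 0, 0, 0]],
  ],
)

```text
time: 6.73
tool_pos: [0.566, 0.0612, 0.1968]
ee_rot: [-3.141, 0.001, 0.177]
wrist_force: [-0.3, 0.3, -2.2]
width: 0.0074
finger_force: 30.0
```

Gripped with 30 N and lifted. The wrist force rose by about 2 N, which matches a 0.2 kg tote. Now I'll turn it half round (-2.687 about tool z).

Converted, -0.11 rad / 3.1416 = -0.035.

Call:
nudge_tcp(
  deltas=[
    [[0, 0, 0, 0, -0.0127], [0, 0, 0, 0, -0.0255], [0, 0, 0, 0, -0.035], [0, 0, 0, 0, -0.035], [0, 0, 0, 0, -0.035], [0, 0, 0, 0, -0.035], [0, 0, 0, 0, -0.035], [0, 0, 0, 0, -0.035], [0, 0, 0, 0, -0.035], [0, 0, 0, 0, -0.035], [0, 0, 0, 0, -0.035], [0, 0, 0, 0, -0.035], [0, 0, 0, 0, -0.035], [0, 0, 0, 0, -0.035], [0, 0, 0, 0, -0.035], [0, 0, 0, 0, -0.035], [0, 0, 0, 0, -0.035], [0, 0, 0, 0, -0.035], [0, 0, 0, 0, -0.035], [0, 0, 0, 0, -0.035]],
  ],
)

```text
time: 8.4
tool_pos: [0.5653, 0.061, 0.1953]
ee_rot: [-3.138, -0.003, 2.282]
wrist_force: [-0.6, -1.1, -2.4]
width: 0.0077
finger_force: 30.0
```

Call:
nudge_tcp(
  deltas=[
    [[0, 0, 0, 0, -0.035], [0, 0, 0, 0, -0.035], [0, 0, 0, 0, -0.035], [0, 0, 0, 0, -0.035], [0, 0, 0, 0, -0.0255], [0, 0, 0, 0, -0.015], [0, 0, 0, 0, 0], [0, 0, 0, 0, 0]],
  ],
)

```text
time: 9.07
tool_pos: [0.5656, 0.061, 0.1959]
ee_rot: [-3.141, -0.003, 2.842]
wrist_force: [0.9, -0.1, -2.0]
width: 0.0076
finger_force: 30.0
```

Converted, 0.0219 m / 0.25 = 0.0876, 0.0116 m / 0.25 = 0.0464.

Call:
nudge_tcp(
  deltas=[
    [[0, 0.018, 0.034, 0, 0], [0, 0.036, 0.068, 0, 0], [0, 0.0464, 0.0876, 0, 0], [0, 0.0464, 0.0876, 0, 0], [0, 0.0464, 0.0876, 0, 0], [0, 0.0464, 0.0876, 0, 0], [0, 0.0464, 0.0876, 0, 0], [0, 0.036, 0.068, 0, 0], [0, 0.03, 0.056, 0, 0], [0, 0.018, 0.034, 0, 0], [0, 0, 0, 0, 0], [0, 0, 0, 0, 0], [0, 0, 0, 0, 0]],
  ],
)

```text
time: 10.15
tool_pos: [0.5292, 0.2544, 0.1973]
ee_rot: [-3.141, 0.0, 2.843]
wrist_force: [-0.9, -0.1, -1.4]
width: 0.0078
finger_force: 30.0
```

```bash
python3 - <<'E'
from bench import robot
from h import *
o=robot.get_obs();print(o['tool_pos'],o['ee_rot'])
t=[]
for n in('top','scene'):
    s=robot.snapshot(n);np.savez(f'pics/{n}1.npz',**s)
    I=s['color'].copy()
    q=proj(s,world([.5563,.3044,.084,-.2781],C)); cv2.polylines(I,[q.round().astype(int)],True,(255,255,255),1)
    u,v=(85,120) if n=='top' else (285,50)
    t.append(cv2.convertScaleAbs(cv2.resize(I[v:v+150,u:u+133],(399,450),interpolation=cv2.INTER_CUBIC),alpha=1.6))
cv2.imwrite('pics/b1.png',np.hstack(t))
E
```

```text
[0.52918835 0.25438124 0.19733692] [-3.14089992e+00  4.62349872e-05  2.84289438e+00]
```

View pics/b1.png

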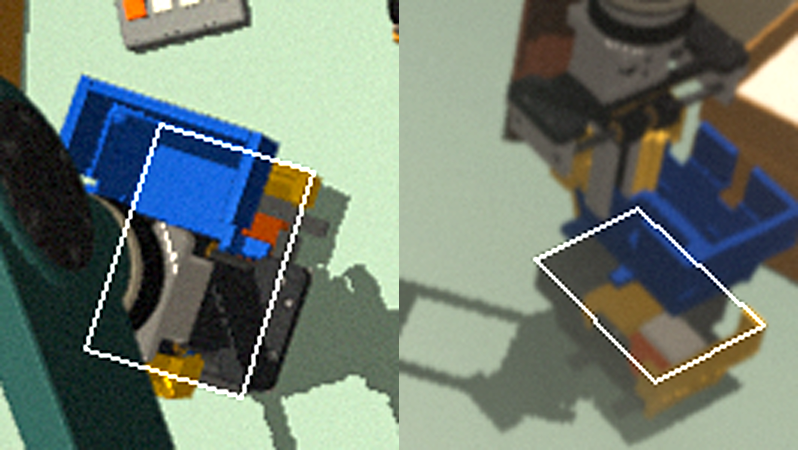

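Both views show the blue tote held roughly level over the grey one, plain end far from the robot. In the top crop its plain-end corners are near (83,76) and (278,137). I'll compare these with the prediction for a rigid grasp.

```bash
python3 - <<'E'
from h import *
p=[.5615,.3032,.2238,2.843]; t=[]
M=np.vstack([C,np.array([[61,-60,0],[39,-60,0],[-5,-60,0],[-27,-60,0]])/1000])
for n in('top','scene'):
    s=np.load(f'pics/{n}1.npz');u,v=(85,120) if n=='top' else (285,50)
    I=s['color'];q=(proj(s,world(p,M))-[u,v]+.5)*[3,3]
    a=cv2.convertScaleAbs(cv2.resize(I[v:v+150,u:u+133],(399,450),interpolation=cv2.INTER_CUBIC),alpha=1.6)
    cv2.polylines(a,[q[:4].round().astype(int)],True,(255,255,255),1)
    for k in q[4:]: cv2.circle(a,tuple(int(x) for x in k),3,(255,0,255),1)
    print(q[:4].round().tolist());t.append(a)
cv2.imwrite('pics/b2.png',np.hstack(t))
E
```

```text
[[170.0, 399.0], [-15.0, 337.0], [81.0, 73.0], [263.0, 132.0]]
[[156.0, 139.0], [271.0, 90.0], [408.0, 211.0], [288.0, 268.0]]
```

View pics/b2.png

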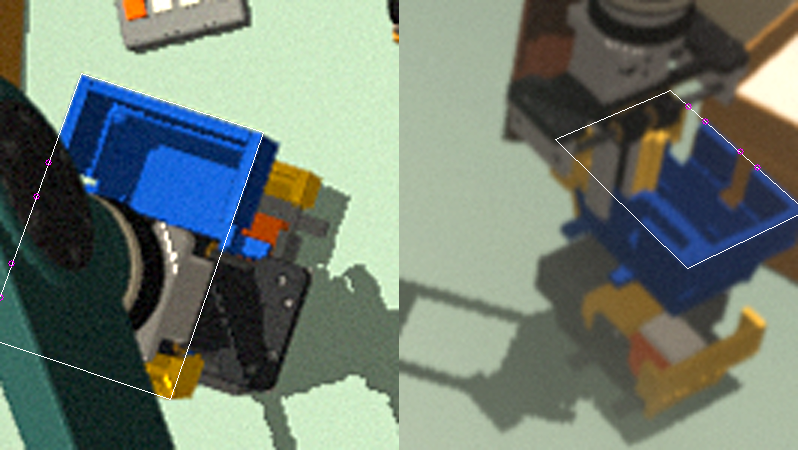

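The overlay matches the images, so the tote is rigid in the grip. I'll trim by dx 4 mm and a turn of -0.021, then come down to about 1 cm above contact, expected at TCP z ≈ 0.1355.

Converted, 0.015 m / 0.25 = 0.06, 0.0042 m / 0.25 = 0.0168, -0.0206 rad / 3.1416 = -0.0066.

Call:
nudge_tcp(
  deltas=[
    [[0, 0.0168, -0.0024, 0, -0.0066], [0, 0, 0, 0.04, 0], [0, 0, 0, 0.06, 0], [0, 0, 0, 0.06, 0], [0, 0, 0, 0.032, 0], [0, 0, 0, 0.016, 0], [0, 0, 0, 0, 0], [0, 0, 0, 0, 0], [0, 0, 0, 0, 0]],
  ],
)

```text
time: 11.0
tool_pos: [0.5255, 0.2559, 0.1466]
ee_rot: [3.14, 0.002, 2.864]
wrist_force: [-0.2, -0.2, -1.6]
width: 0.0078
finger_force: 30.0
```

Converted, 0.003 m / 0.25 = 0.012, 0.002 m / 0.25 = 0.008.

Call:
nudge_tcp(
  deltas=[
    [[0, 0, -0.0032, 0.012, 0], [0, 0, 0, 0.012, 0], [0, 0, 0, 0.008, 0], [0, 0, 0, 0, 0], [0, 0, 0, 0, 0]],
  ],
)

```text
time: 11.42
tool_pos: [0.5245, 0.2549, 0.1372]
ee_rot: [-3.141, -0.0, 2.864]
wrist_force: [0.3, -0.9, -1.6]
width: 0.0076
finger_force: 30.0
```

Call:
nudge_tcp(
  deltas=[
    [[0, 0, 0, 0.004, 0], [0, 0, 0, 0.004, 0], [0, 0, 0, 0, 0], [0, 0, 0, 0, 0]],
  ],
)

```text
time: 11.75
tool_pos: [0.5247, 0.2551, 0.1356]
ee_rot: [3.141, 0.0, 2.864]
wrist_force: [-0.0, 0.3, -2.0]
width: 0.0075
finger_force: 30.0
```

Converted, 0.001 m / 0.25 = 0.004.

Call:
nudge_tcp(
  deltas=[
    [[0, 0, 0, 0.004, 0], [0, 0, 0, 0, 0], [0, 0, 0, 0, 0]],
  ],
)

```text
time: 12.0
tool_pos: [0.5248, 0.255, 0.1354]
ee_rot: [3.141, 0.001, 2.864]
wrist_force: [-1.4, -1.8, 3.5]
width: 0.0078
finger_force: 30.0
```

Call:
nudge_tcp(
  deltas=[
    [[0, 0, 0, 0.004, 0], [0, 0, 0, 0, 0], [0, 0, 0, 0, 0]],
  ],
)

```text
time: 12.25
tool_pos: [0.5249, 0.255, 0.1354]
ee_rot: [3.141, 0.001, 2.864]
wrist_force: [-2.9, -1.7, 7.3]
width: 0.0075
finger_force: 30.0
```

Contact came at TCP z 0.1354, so the underside is 78 mm up and the feet are on the rim. Now I'll release and withdraw.

Converted, -0.001 m / 0.25 = -0.004.

Call:
nudge_tcp(
  deltas=[
    [[0, 0, 0, -0.004, 0], [0.04, 0, 0, 0, 0], [0.04, 0, 0, 0, 0], [0.04, 0, 0, 0, 0], [0.04, 0, 0, 0, 0], [0.04, 0, 0, 0, 0], [0.04, 0, 0, 0, 0]],
  ],
)

```text
time: 12.83
tool_pos: [0.5247, 0.255, 0.1342]
ee_rot: [-3.142, -0.0, 2.864]
wrist_force: [-0.7, -0.5, -0.3]
width: 0.0394
finger_force: 0.0
```

Call:
nudge_tcp(
  deltas=[
    [[0.04, 0, 0, -0.02, 0], [0.04, 0, 0, -0.04, 0], [0.04, 0, 0, -0.08, 0], [0.04, 0, 0, -0.1, 0], [0.04, 0, 0, -0.1, 0], [0.04, 0, 0, -0.08, 0], [0.04, 0, 0, -0.04, 0], [0.04, 0, -0.12, 0, 0], [0.04, 0, -0.12, 0, 0], [0.04, 0, -0.12, 0, 0], [0.04, 0, -0.12, 0, 0], [0.04, 0, -0.12, 0, 0], [0.04, 0, -0.12, 0, 0], [0.04, 0, -0.12, 0, 0], [0.04, 0, 0, 0, 0], [0.04, 0, 0, 0, 0]],
  ],
)

```text
time: 14.17
tool_pos: [0.467, 0.0521, 0.2499]
ee_rot: [3.141, 0.001, 2.862]
wrist_force: [1.8, 0.1, -0.0]
width: 0.0398
finger_force: 0.0
```

```bash
python3 - <<'E'
from bench import robot
from h import *
t=[]
for n in('top','scene'):
    s=robot.snapshot(n);u,v=(85,120) if n=='top' else (285,50);a=s['color'][v:v+150,u:u+133]
    a=cv2.convertScaleAbs(cv2.resize(a,(399,450),interpolation=cv2.INTER_CUBIC),alpha=1.6)
    for p,c in(([.5563,.3044,.162,2.8635],(255,255,255)),([.5563,.3044,.084,-.2781],(255,0,255))):
        q=(proj(s,world(p,C))-[u,v]+.5)*3
        cv2.polylines(a,[q.round().astype(int)],True,c,1)
    t.append(a)
cv2.imwrite('pics/e1.png',np.hstack(t))
E
```

```text
(no output)
```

View pics/e1.png

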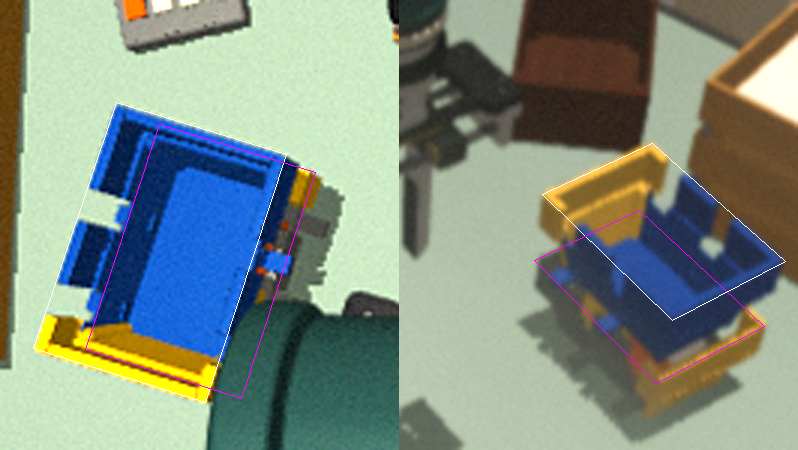

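The blue tote lies on its predicted outline at rim height 162 mm: centred, level and turned, with its yellow end over the grey tote's plain end. Grey is where it started, and the gripper is clear. I'll hand it in.

```bash
python3 -c "
from bench import robot
print(robot.close_job())"
```

```text
the job is handed in; nothing more can be done
None
```

The blue tote stands level and centred on the grey tote's rim, turned end for end and released; the grey tote did not visibly move, the arm stayed clear of the red tote, and the job was handed in at about 14 s (no verdict was returned).

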